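# Slide in the mould and start the screw of a kitchen food press

### The arm

A 6-joint arm with a two-finger parallel gripper is mounted at the origin on the work surface. World frame = base frame: x ahead of the robot, y to its left, z up, the work surface at z = 0. Lengths are in m, angles in degrees, forces in N, time in s.
With the tool pointing down it reaches from about 0.375 to 0.75 m from the base axis. Payload 9 kg.
Tool frame: the origin (TCP) lies where the fingers leave the gripper's body, on its centre line; the fingertips stand 73 mm ahead of it and the grasp point (between the pads) lies 54 mm ahead of it (robot.tip_reach is the distance from the TCP to the fingertips, in m); z points along the fingers, y is the line along which they close (so a half turn about z gives the same grasp; the last joint's range is limited). The gripper opens to 85 mm and grips with 20 to 120 N. Pads are 22 mm wide; open, the fingers measure 114 mm over their backs; the gripper's body (76 mm by 85 mm) begins 54 mm behind the grasp point. The pads swing forward as they close: fully open they stand 13 mm farther back than shut.
Start: joints at [59.777, 5.964, 5.575, 89.605, 0, 77.527], TCP at [0.183, 0.571, 0.304] pointing down, gripper open.
Joint ranges: [-171.21, 171.21], [-48.23, 106.86], [-62.78, 66.21], [-105.2, 120.99], [-86.42, 89.51], [-180, 180]. Speed limits (degrees/s): [127.2, 127.2, 147.25, 180, 180, 180].

### API

Orientations are given as [roll, pitch, yaw] about the fixed x, y, z axes, in that order (R = Rz(yaw) Ry(pitch) Rx(roll)).
In Python, from plant import robot gives the robot as it stands. Calls block until the motion is done:
- robot.move_pose(position, orientation): joint-space move of the TCP to a pose.
- robot.line_to(position, vel=0.15, rotation=None, guard=None): straight line of the TCP; rotation=None keeps the orientation; vel is the mean speed in m/s. With guard (N) it stops when the force on the tool has changed by that much, and returns True; else False.
- robot.goto_joints(angles): joint-space move.
- robot.set_gripper(opening): finger opening in m; the grip force is fixed at half the most; returns when the fingers have stopped.
- robot.pause(seconds).
- robot.ik(position, orientation): joint angles nearest the present ones, or None.
- robot.observe(): the state.
- robot.grab_frame(name): name is "scene" or "top" or "wrist"; returns the picture (420x560x3 uint8, blue, green, red); there is no depth.
- robot.get_calibration(name): a dict with "vertical_fov" (degrees; the focal length in pixels is half the picture's height over the tangent of half this angle, whatever the lens; pixels are square), "cx", "cy" (the principal point, pixels), "rvec" (rotation vector, rad) and "tvec" (3), from world to camera coordinates, as OpenCV has them. Camera axes: x right, y down, z forward; pixel columns grow to the right and rows downward; lengths in m; the calibration is good to about 2 mm. The wrist camera is an equidistant fisheye: a pixel r from the principal point sees the ray r / f radians off the axis. A picture is of the moment at which its call begins: read the wrist's pose just before it. get_calibration takes no time and is no camera call; for the wrist camera it gives the pose at the moment of the call.
A pose or a line that the arm cannot do raises robot.IKError and nothing moves.
- robot.job_done(): hands the job in; it is judged then, once.
The state is a dict: "time": time; "q": joint angles; "qvel": joint speeds; "joint_torque": joint torques, N m; "tool_pos": TCP position; "tcp_rot": TCP orientation; "ft_force": force on the tool from outside, world axes, zero at the start; "torque": the same for the moment, N m; "gripper_width": finger opening in m; "gripper_force": force on a finger pad.
Only numpy, scipy, OpenCV 4.12 (cv2) and the standard library are available. Lean on these libraries where they do the work, as an engineer would, in place of code of your own. Each camera call takes 0.05 s, during which the arm holds its last target. There are 200 camera calls.

### The job

Get the food press ready: first slide the mould all the way home under the beam. Then, without lifting the screw out of the beam, turn it backward (anticlockwise from above) until it drops off the start of the thread, and forward one full turn (clockwise), so that it is just started. Finish while still gripping the screw's knob, upright and still; leave the mill, bottle and mug alone.

Things in the scene. Friction and masses are not known exactly. Their poses are not given: they have to be found in the camera images.
- press: fixed food press: bamboo board 260 x 200 mm, 18 mm thick; two steel uprights carry a steel beam along the press's y, its top 125 mm above the worktop, with a round brass threaded boss 47 mm wide in its middle, from 84 to 134 mm height. Origin: on the worktop below the boss's axis; z up. The mould slides in along the press's +x, out along -x. Only the screw stands higher than 135 mm
- thread_lip (a point): on the boss's axis, 135 mm above the worktop, the height of the thread's start; axes as the press. Single right-hand thread in the bore, 10 mm lead: a clockwise turn (from above) lowers the screw 10 mm. The ridge starts (lip) at the press's +y side, red tick, and runs down clockwise 2.6 turns. Play: 1 mm sideways and up and down
- mould (a joint): slide of the mould, m: 0 = fully home under the beam (end stop), positive = pulled out towards the press's -x; starts at 0.06 to 0.10. Friction about 1.5 N; it stays where it is left
- post_top (a point): centre of the top of the mould's upright black handle post, 18 mm in diameter, upper 40 mm free to grip, top 88 mm above the worktop; 115 mm to the press's -x side of the screw's axis when home. Moves with the mould (steel box 120 x 108 mm with a pressing plate, up to 63 mm above the worktop)
- screw: loose pressing screw, about 0.2 kg, standing upright in the boss. Origin: its lower tip, on the axis; z up. Steel core 17 mm in diameter. Starts resting on top of the thread ridge, tip about 91 mm above the worktop (44 mm below the lip). Dropped: tip about 52 mm below the lip; one full turn on: about 62 mm. Does not turn or sink by itself
- knob (a point): centre of the top of the screw's round black knob, 40 mm in diameter and 28 mm high, 108 mm above the screw's tip. A gripper closed on the knob carries the screw, so that it cannot drop: let go, or follow it down, to find the drop. When turning, move up or down with the lead
- mark (a point): outer end of the white line on the knob's top, 20 mm from the axis, on the screw's +x side, straight above the middle of its thread piece. At the start it lies 30 to 75 degrees clockwise of the lip (the press's +y)
- thread_piece (a point): the screw's one piece of thread: 4 mm thick, 60 degrees long, 45 mm above the tip; this point is its middle, on the screw's +x side. Turned backward (anticlockwise) it climbs along the ridge; once its middle is 30 degrees past the lip nothing carries it and the screw can fall 10 mm. Turned back further, it still falls when let go, a little less
- mill: bystander: dark wooden pepper mill, 54 mm wide, 152 mm high; origin at the centre of its foot
- oil: bystander: amber oil bottle, 60 mm wide, 170 mm high; origin at the centre of its foot
- mug: bystander: white mug, 80 mm wide, 90 mm high; origin at the centre of its foot
Mind the look-alikes: they are no part of the job. What is shaped like the screw but blue or green is not meant.

How it is judged (in metres and radians):
On the way, in this order (a step that is already met when the one before it is completed fails the run):
1. the mould is fully home under the beam, the screw not yet turned (value of joint mould below 0.004 m and z of screw in the frame of thread_lip above -0.048 m), for 0.2 s.
2. the screw, still seated on top of the thread, is turned backward past the lip (x of mark in the frame of thread_lip below 0 m and y of mark in the frame of thread_lip above 0.005 m and z of screw in the frame of thread_lip between -0.047 and -0.038 m).
3. the screw has dropped off the start of the thread (z of screw in the frame of thread_lip between -0.056 and -0.049 m and x of mark in the frame of thread_lip below 0.008 m), for 0.1 s.
At the end, for the whole second after the job is handed in: The screw stands upright (within 5 degrees) in the thread, screwed down about one turn from the drop (its tip 59.3 to 65.5 mm below the lip; nominal 62), still, and the fingers grip it with more than 2 N; the mould is home within 6 mm (z of screw in the frame of thread_lip between -0.0655 and -0.0593 m and horizontal distance between screw and thread_lip below 0.004 m and angle between screw's own z axis and vertical below 0.09 rad and contact force between the fingers and screw above 2 N and linear speed of screw below 0.02 m/s and angular speed of screw below 0.2 rad/s and value of joint mould below 0.006 m); the arm keeps its last pose, push and grip.
It fails at once if the screw is lifted out of its seat (z of screw in the frame of thread_lip above -0.027 m).
It fails at once if the mill is pushed or tipped (distance of mill from where it was at the start of the episode above 0.03 m or angle between mill's own z axis and vertical above 0.4 rad).
It fails at once if the oil bottle is pushed or tipped (distance of oil from where it was at the start of the episode above 0.03 m or angle between oil's own z axis and vertical above 0.4 rad).
It fails at once if the mug is pushed or tipped (distance of mug from where it was at the start of the episode above 0.03 m or angle between mug's own z axis and vertical above 0.4 rad).
It also fails if it takes over 72 s, if anything falls off the work surface, if the arm or the gripper's body presses on something with over 40 N, if the wrist force passes 120 N, or if a joint passes its speed limit or range.

## Working session

There is one attempt and no reset: what is moved stays moved. The work goes in short steps, each a Python script; the robot and the scene stay as the last script left them, time stands still between calls to the robot, and variables do not carry over. Pictures are saved under pics/ and viewed, at most 10 in all, crops included, and the job is handed in when it is done.

```bash
ls; mkdir -p pics
python3 - <<'E'
from plant import robot
import cv2, numpy as np
for n in ("scene","top"):
    im=robot.grab_frame(n); cv2.imwrite(f"pics/{n}0.png",im)
    print(n,robot.get_calibration(n))
o=robot.observe(); print(o)
E
```

```text
pics
scene {'vertical_fov': 45.440668121632996, 'cx': 278.28009423417336, 'cy': 210.40828318398778, 'rvec': array([ 0.7161909 ,  2.65670468, -1.08023544]), 'tvec': array([ 0.46325177, -0.11069702,  1.68153189])}
top {'vertical_fov': 52.84885368607921, 'cx': 275.1102095991876, 'cy': 208.16288011920747, 'rvec': array([ 2.16171503, -2.20517913,  0.10831087]), 'tvec': array([0.02864033, 0.53088908, 1.05409455])}
{'time': 0.1, 'q': array([5.97772351e+01, 5.99449044e+00, 5.53171950e+00, 8.96065508e+01,
       1.04578603e-03, 7.75269981e+01]), 'qvel': array([-0.01099119, -0.08741552,  0.14273416,  0.07455392, -0.0732914 ,
       -0.01850034]), 'joint_torque': array([ 6.30000126e-03, -5.58208859e+01,  5.04717922e+01,  1.31237021e-02,
       -2.86717623e-04, -1.02521912e-05]), 'tool_pos': array([0.18278494, 0.57124563, 0.30320923]), 'tcp_rot': array([-1.79932540e+02, -1.59931734e-02,  1.62250227e+02]), 'ft_force': array([ 0.90601255, -0.27498002,  0.06308613]), 'torque': array([-0.01471377,  0.00014287,  0.00274131]), 'gripper_force': 0.0, 'gripper_width': 0.08563366986849845}
```

View pics/top0.png

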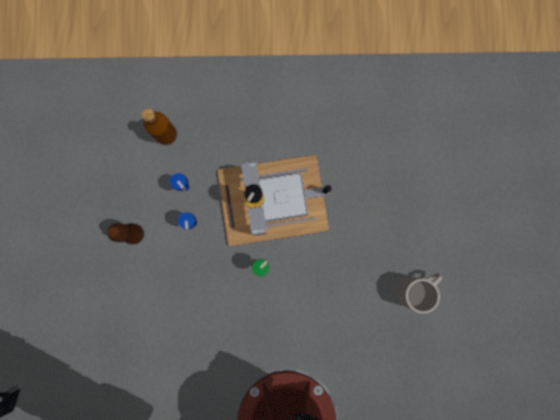

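View pics/scene0.png

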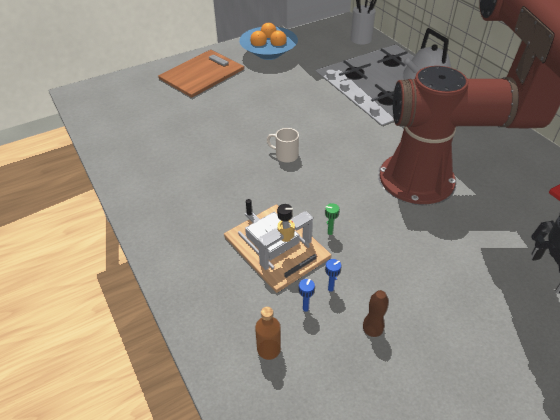

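The top view shows the press: the board has corners near (218,169), (317,156), (328,232) and (228,244). The black knob sits at about (254,195) and the post top at (327,189). The oil bottle, mill, mug and the blue and green look-alikes stand clear of it. I'll take an enlarged crop to refine these.

```bash
cat > h.py <<'E'
import numpy as np, cv2
from plant import robot
def ray(n,uv,cal=None):
    c=cal or robot.get_calibration(n); f=210/np.tan(np.radians(c["vertical_fov"])/2)
    d=(np.array(uv,float)-[c["cx"],c["cy"]])/f
    if n=="wrist":
        r=np.linalg.norm(d); v=np.r_[d*(np.sin(r)/r if r>1e-9 else 1),np.cos(r)]
    else: v=np.r_[d,1]
    R=cv2.Rodrigues(c["rvec"])[0]; return -R.T@c["tvec"], R.T@v
def at(n,uv,z,cal=None):
    o,d=ray(n,uv,cal); return o+d*(z-o[2])/d[2]
def proj(n,P,cal=None):
    c=cal or robot.get_calibration(n); f=210/np.tan(np.radians(c["vertical_fov"])/2)
    p=cv2.Rodrigues(c["rvec"])[0]@np.array(P,float)+c["tvec"]
    if n=="wrist":
        r=np.hypot(p[0],p[1]); return f*np.arctan2(r,p[2])*p[:2]/r+[c["cx"],c["cy"]]
    return f*p[:2]/p[2]+[c["cx"],c["cy"]]
E
python3 - <<'E'
from h import *
for uv,z in [((218,169),.018),((317,156),.018),((328,232),.018),((228,244),.018),((254,195),.199),((327,189),.088),((260,267),.15),((187,220),.15),((178,181),.15)]:
    print(uv,at("top",uv,z).round(4))
im=cv2.imread("pics/top0.png")[145:255,210:340]
cv2.imwrite("pics/top0c.png",cv2.resize(im,None,fx=5.4,fy=5.4,interpolation=cv2.INTER_CUBIC))
E
```

```text
(218, 169) [0.6358 0.163  0.018 ]
(317, 156) [ 0.6652 -0.0933  0.018 ]
(328, 232) [ 0.4681 -0.1157  0.018 ]
(228, 244) [0.4428 0.1394 0.018 ]
(254, 195) [0.5452 0.065  0.199 ]
(327, 189) [ 0.5696 -0.1068  0.088 ]
(260, 267) [0.3901 0.056  0.15  ]
(187, 220) [0.4977 0.2173 0.15  ]
(178, 181) [0.586  0.2373 0.15  ]
```

View pics/top0c.png

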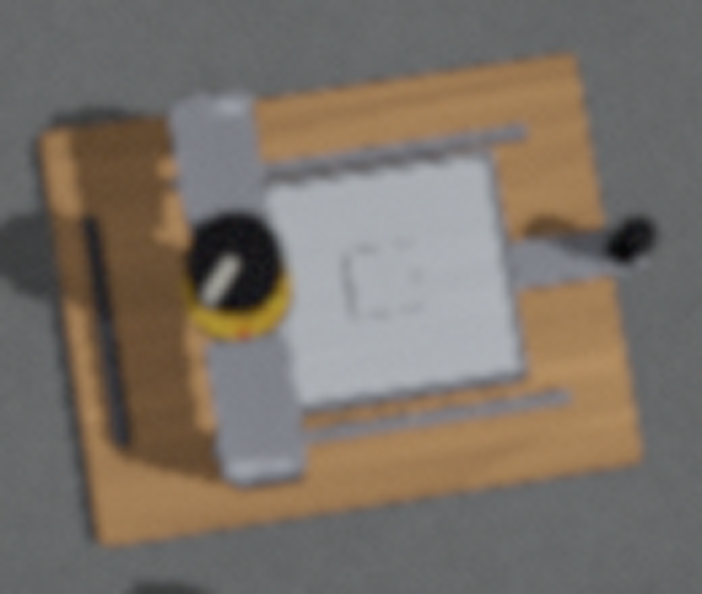

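Run:
```python
from h import *
K=at("top",(253.3,193.3),.199); P=at("top",(326.9,188.5),.088); print(K,P)
for y in (96,-84,162,0,45): 
    q=robot.ik([K[0],K[1],.22],[180,0,y]); print(y,None if q is None else np.round(q,1))
M=(K+P)/2
robot.move_pose([M[0],M[1],.36],[180,0,-84])
c=robot.get_calibration("wrist"); im=robot.grab_frame("wrist"); np.save("c1.npy",c,allow_pickle=True)
cv2.imwrite("pics/w1.png",im); print(c, -cv2.Rodrigues(c["rvec"])[0].T@c["tvec"], robot.observe()["time"],proj("wrist",K,c),proj("wrist",P,c))
```

```text
[0.5488992  0.06642064 0.199     ] [ 0.57079603 -0.10660799  0.088     ]
96 [ -6.7  -2.2 -11.5  80.7   0.   77.3]
-84 [  -6.7   -2.2  -11.5   80.7    0.  -102.7]
162 [ -6.7  -2.2 -11.5  80.7   0.   11.3]
0 [ -6.7  -2.2 -11.5  80.7   0.  173.3]
45 [ -6.7  -2.2 -11.5  80.7   0.  128.3]
{'vertical_fov': 65.70646984690485, 'cx': 281.7333503116445, 'cy': 210.27006656916478, 'rvec': array([-0.16312758,  3.08324095,  0.4881908 ]), 'tvec': array([0.55556034, 0.01803483, 0.45641322])} [ 0.56877739 -0.0987398   0.4289852 ] 2.925 [284.70588773 311.77230603] [280.86400942 100.48917709]
```

View pics/w1.png

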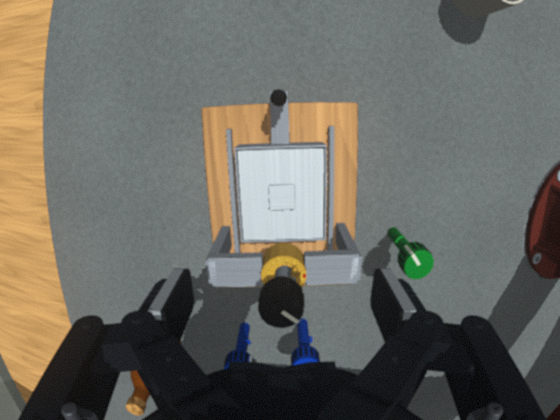

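The wrist view shows the knob's top centre at about (282,311), the mark running to (299,323), the post top at (279,97), and board corners at (203,108) and (357,102). Next, a joint fit of the press pose over both views, then the push.

```bash
cat > fit.py <<'E'
from h import *
from scipy.optimize import least_squares
c1=np.load("c1.npy",allow_pickle=True).item(); ct=robot.get_calibration("top")
cr=lambda u,v:(210+(u+.5)/5.4-.5,145+(v+.5)/5.4-.5)
def pts(p):
    x,y,a,m,cx=p; C,S=np.cos(a),np.sin(a)
    T=lambda X,Y,Z:[x+C*X-S*Y,y+S*X+C*Y,Z]
    return dict(k=T(0,0,.199),p=T(-.115-m,0,.088),a=T(cx+.13,-.1,.018),b=T(cx-.13,-.1,.018),c=T(cx-.13,.1,.018),d=T(cx+.13,.1,.018))
obs=[("top","k",cr(236,262),3),("top","p",cr(634,237),3),("top","a",cr(43,130),1),("top","b",cr(576,54),1),("top","c",cr(641,463),1),("top","d",cr(101,546),1),
("wrist","k",(282,311),1),("wrist","p",(279,97),2),("wrist","b",(203,108),1),("wrist","c",(357,102),1)]
def res(p):
    P=pts(p); return np.concatenate([w*(proj(n,P[k],ct if n=="top" else c1)-uv) for n,k,uv,w in obs])
s=least_squares(res,[.549,.066,np.radians(96),.06,-.02],loss="soft_l1")
if __name__=="__main__":
    print(s.x.round(4),np.degrees(s.x[2]),res(s.x).reshape(-1,2).round(1).tolist())
    K=pts(s.x)["k"]
    for n,uv,c in (("top",cr(207,303),ct),("wrist",(299,323),c1)):
        v=at(n,uv,.199,c)[:2]-K[:2]; print(n,"mark angle rel press",np.degrees(np.arctan2(v[1],v[0])-s.x[2]),np.linalg.norm(v))
    np.save("fit.npy",s.x)
E
python3 fit.py
```

```text
[ 0.5495  0.0662  1.7028  0.0623 -0.0427] 97.56065961267176 [[0.3, -0.3], [3.3, -2.5], [-0.7, -0.1], [0.1, -0.9], [0.6, -0.3], [-0.4, -0.1], [2.0, 0.5], [0.4, 1.0], [-2.0, -0.8], [1.9, 0.9]]
top mark angle rel press 46.23911347781136 0.020165133462876773
wrist mark angle rel press 44.39885315360511 0.01838136530093694
```

```bash
cat >> h.py <<'E'
def W(X,Y,p):
    C,S=np.cos(p[2]),np.sin(p[2]); return [p[0]+C*X-S*Y,p[1]+S*X+C*Y]
E
python3 - <<'E'
from h import *
p=np.load("fit.npy"); yaw=np.degrees(p[2])-180; m=p[3]
robot.set_gripper(0)
robot.move_pose(W(-.115-m-.036,0,p)+[.17],[180,0,yaw])
robot.line_to(W(-.115-m-.036,0,p)+[.125],vel=.1)
for i in range(3):
    g=robot.line_to(W(-.123,0,p)+[.125],vel=.05,guard=12)
    o=robot.observe(); d=np.array(o["tool_pos"][:2])-p[:2]; a=p[2]
    print(g,o["time"],"x'",d@[np.cos(a),np.sin(a)],"y'",d@[-np.sin(a),np.cos(a)],o["ft_force"].round(1),o["gripper_width"])
E
```

```text
True 6.65 x' -0.13256296503916884 y' 5.6955440090140755e-05 [-0.5 -3.4  2.2] 1.0622864513983758e-05
True 6.8583 x' -0.13193223813209254 y' -4.641373232760428e-05 [-0.6 -6.4  1.2] 6.962821158283088e-05
True 7.0667 x' -0.13137293734140046 y' -9.48036914312518e-05 [ 0.1 -7.1  1. ] 0.0001409289679039222
```

Run:
```python
from h import *
p=np.load("fit.npy"); yaw=np.degrees(p[2])-180
robot.line_to(W(-.145,0,p)+[.125],vel=.1)
robot.line_to(W(-.145,0,p)+[.33],vel=.25)
robot.move_pose(W(.05,0,p)+[.36],[180,0,yaw])
c=robot.get_calibration("wrist"); im=robot.grab_frame("wrist"); np.save("c2.npy",c,allow_pickle=True)
print(robot.observe()["time"],proj("wrist",W(0,0,p)+[.199],c),proj("wrist",W(-.115,0,p)+[.088],c))
cv2.imwrite("pics/w2.png",cv2.resize(im[60:360,100:460],None,fx=2,fy=2,interpolation=cv2.INTER_CUBIC))
cv2.imwrite("w2full.png",im)
```

```text
9.1833 [282.51386915 151.08946503] [282.28289586  28.93326573]
```

View pics/w2.png

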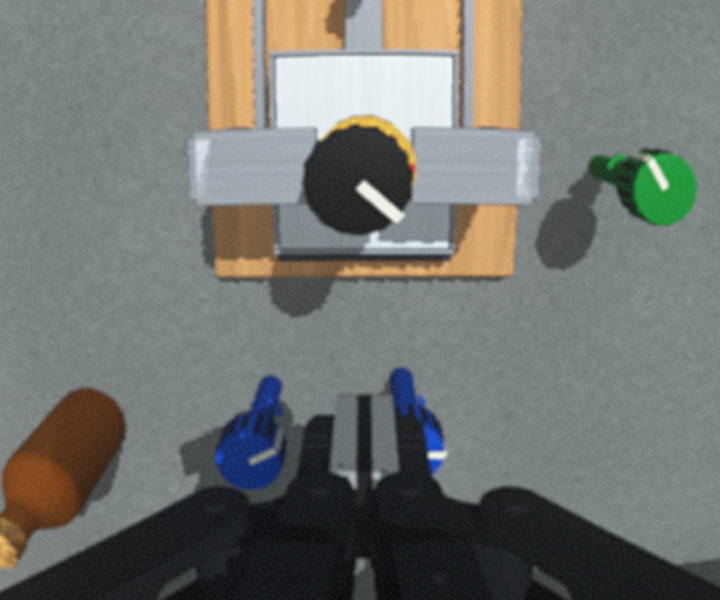

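The mould sits under the beam, the knob is at about (279.5,149) and the mark points to lower right. The knob looks about 2 mm off the fitted centre, so I'll overlay the model to separate tilt from fit error.

Run:
```python
from h import *
p=np.load("fit.npy"); c=np.load("c2.npy",allow_pickle=True).item(); im=cv2.imread("w2full.png")
s=3; big=cv2.resize(im[10:210,160:400],None,fx=s,fy=s,interpolation=cv2.INTER_CUBIC)
def circ(X,z,r,col):
    q=np.array([proj("wrist",W(X+r*np.cos(t),r*np.sin(t),p)+[z],c) for t in np.linspace(0,2*np.pi,60)])
    cv2.polylines(big,[np.int32((q-[160,10]+.5)*s)],True,col,1)
circ(0,.199,.02,(0,255,0)); circ(0,.134,.0235,(255,0,255)); circ(-.115,.088,.009,(255,255,0))
cv2.imwrite("pics/w2o.png",big)
```

```text
(no output)
```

View pics/w2o.png

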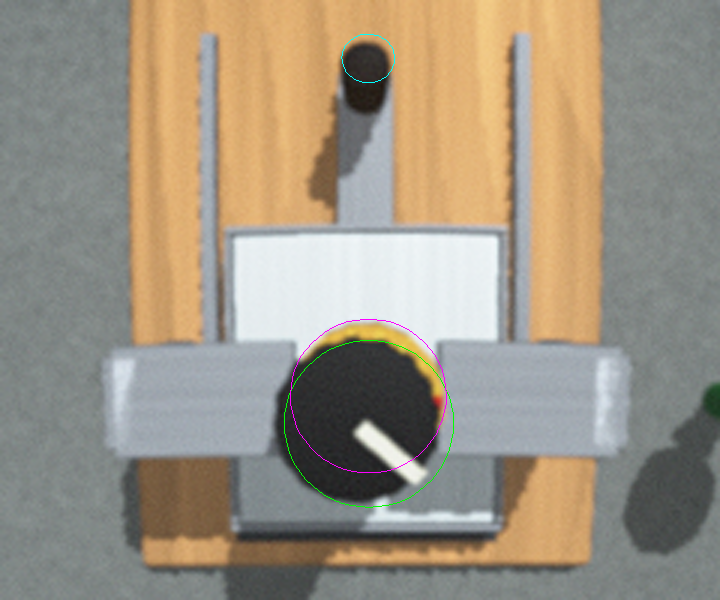

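The post is at home and the boss matches the fit within about 1 mm. The knob leans roughly 2 mm because of the play, so I'll grip on the boss axis and turn backward 95°.

```bash
cat >> h.py <<'E'
def st(tag,f0=None):
    o=robot.observe(); f=o["ft_force"]-(0 if f0 is None else f0)
    print(tag,"t%.1f"%o["time"],"F",f.round(1),"M",o["torque"].round(2),"w%.4f g%.0f"%(o["gripper_width"],o["gripper_force"]),"pos",o["tool_pos"].round(4),"j6 %.1f"%o["q"][5]); return o
def turn(xy,z0,yaw0,dyaw,n):
    # anticlockwise dyaw (deg); z follows the 10 mm lead
    for i in range(1,n+1):
        d=dyaw*i/n; y=(yaw0+d+180)%360-180
        robot.move_pose([xy[0],xy[1],z0+d/360*.01],[180,0,y])
E
python3 - <<'E'
from h import *
p=np.load("fit.npy"); xy=W(.0002,-.0008,p)
robot.set_gripper(.085)
robot.move_pose(xy+[.30],[180,0,123])
robot.line_to(xy+[.235],vel=.1)
o=st("before"); f0=o["ft_force"]
robot.set_gripper(.03); o=st("grip",f0)
y=np.radians(123); n=np.array([np.sin(y),-np.cos(y)])  # tool y axis
print("along closing",(o["ft_force"]-f0)[:2]@n,"closing axis",n)
turn(xy,.235,123,30,1); st("t30",f0)
E
```

```text
before t13.0 F [ 0.7 -0.3  0.2] M [-0.02  0.06  0.02] w0.0849 g0 pos [0.5505 0.0665 0.2356] j6 50.4
grip t13.5 F [-0.9 -0.5  4.2] M [-0.07  0.11  0.03] w0.0388 g60 pos [0.5505 0.0665 0.2356] j6 50.4
along closing -0.9766866538620994 closing axis [0.83867057 0.54463904]
t30 t14.1 F [2.1 5.  4.9] M [ 1.08 -0.71 -0.06] w0.0387 g60 pos [0.5508 0.0669 0.2364] j6 20.6
```

Run:
```python
from h import *
p=np.load("fit.npy"); xy=W(.0002,-.0008,p)
turn(xy,.235+.01*30/360,153,65,2); st("t95"); robot.pause(.2)
im=robot.grab_frame("top"); st("p")
cv2.imwrite("pics/top1.png",cv2.resize(im[150:240,190:310],None,fx=5,fy=5,interpolation=cv2.INTER_CUBIC))
im=robot.grab_frame("wrist"); cv2.imwrite("pics/w3.png",im)
```

```text
t95 t15.2 F [ 1.3  8.  -1.7] M [ 2.12 -0.46 -0.01] w0.0389 g60 pos [0.5498 0.0676 0.2368] j6 -44.5
p t15.5 F [ 1.2  7.4 -1.5] M [ 2.13 -0.43 -0.08] w0.0386 g60 pos [0.5498 0.0676 0.2368] j6 -44.5
```

View pics/w3.png

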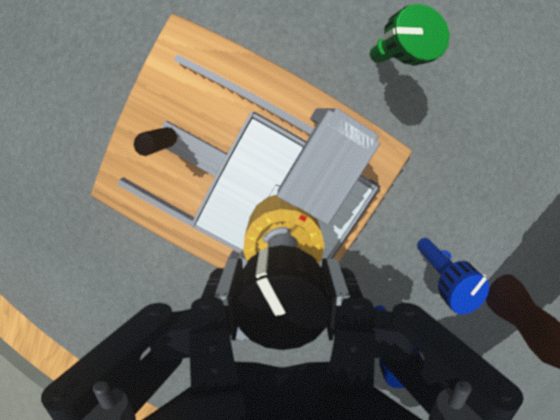

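The wrist view shows the white mark running from the knob centre at about (281,313) to its rim at (262,280). The red tick on the boss is at (303,218). I'll compute the mark's angle.

Run:
```python
from h import *
p=np.load("fit.npy")
a=at("wrist",(281,312),.2015)[:2]; b=at("wrist",(261,279),.2015)[:2]; v=b-a
print(a,b,np.linalg.norm(v),"mark deg in press",np.degrees(np.arctan2(v[1],v[0])-p[2])%360, "tick", np.degrees(np.arctan2(*(at("wrist",(303,218),.134)[:2]-p[:2])[::-1])-p[2])%360)
```

```text
[0.54770442 0.06502661] [0.54032863 0.04995912] 0.016775922300715868 mark deg in press 146.35679881885733 tick 84.37094804427852
```

The mark is now about 140–146° from press x, well past the lip. I'll release to let the screw drop, then check.

Run:
```python
from h import *
p=np.load("fit.npy")
a=robot.grab_frame("scene"); ca=robot.get_calibration("scene")
robot.set_gripper(.07); robot.pause(.4); st("open")
b=robot.grab_frame("scene"); w=robot.grab_frame("wrist")
for z in (.2015,.1917): print(z,proj("scene",W(0,0,p)+[z]),proj("wrist",W(0,0,p)+[z]))
u,v=np.int32(proj("scene",W(0,0,p)+[.195])); L=[]
for im in (a,b): L.append(cv2.resize(im[v-30:v+30,u-20:u+20],None,fx=7,fy=7,interpolation=cv2.INTER_CUBIC))
L.append(cv2.resize(w[200:380,200:360],(373,420)))
cv2.imwrite("pics/drop.png",cv2.resize(np.hstack(L),None,fx=.85,fy=.85))
```

```text
open t16.4 F [-0.1  0.1 -0.4] M [ 0.01  0.02 -0.  ] w0.0701 g0 pos [0.5503 0.0665 0.2376] j6 -44.6
0.2015 [285.26706683 206.67015652] [283.69915778 315.75525146]
0.1917 [285.26597542 209.289069  ] [283.60284718 302.07387666]
```

View pics/drop.png

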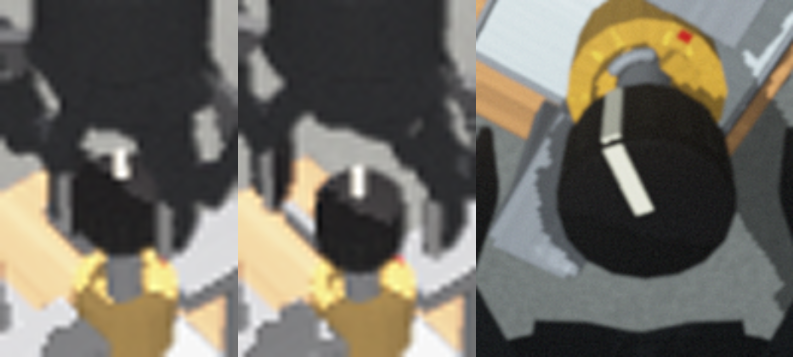

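The right panel and the scene crop show the knob about 10 mm lower, so the screw has dropped. Next I'll regrip and turn clockwise in two strokes of 190°, with the centre shifted 0.8 mm to follow the measured side force.

Run:
```python
from h import *
xy=[.5501,.0673]
# j6 ~ -44.6 at yaw 218 ; wind back to j6 ~ -98 (yaw 271 = -89)
robot.move_pose(xy+[.2375],[180,0,-110]); 
robot.move_pose(xy+[.2375],[180,0,-89]); 
robot.line_to(xy+[.2275],vel=.05); st("pos")
robot.set_gripper(.03); st("grip")
z=.2275
for k in range(3):
    turn(xy,z,-89-50*k,-50,2); z-=.01*50/360; st("k%d"%k)
turn(xy,z,-239,-40,1); z-=.01*40/360; st("end")
robot.set_gripper(.07); robot.pause(.1); st("rel")
b=robot.grab_frame("wrist"); cv2.imwrite("pics/w4.png",b[150:400,160:420])
for Z in (.1865,): print(proj("wrist",xy+[Z]))
```

```text
pos t17.9 F [-0.   0.7 -0.2] M [ 0.04 -0.01  0.02] w0.0700 g0 pos [0.5498 0.0673 0.2268] j6 -97.5
grip t18.3 F [-0.7 -0.   2.6] M [0.08 0.38 0.01] w0.0385 g60 pos [0.5502 0.0673 0.2279] j6 -97.5
k0 t19.3 F [-3.6  0.5  5.3] M [ 0.25  0.99 -0.06] w0.0386 g60 pos [0.5498 0.0674 0.2264] j6 -47.8
k1 t20.3 F [-5.   1.4  5.7] M [ 0.52  1.19 -0.08] w0.0386 g60 pos [0.5496 0.0676 0.2248] j6 2.2
k2 t21.3 F [-5.   4.4  5. ] M [ 0.84  1.17 -0.05] w0.0386 g60 pos [0.5495 0.068  0.2233] j6 52.2
end t22.0 F [-4.9  4.5  5.4] M [ 1.09  1.09 -0.09] w0.0388 g60 pos [0.5496 0.0681 0.2223] j6 92.2
rel t22.5 F [ 0.1 -0.2 -0.5] M [-0.01 -0.02  0.04] w0.0701 g0 pos [0.5501 0.0672 0.2222] j6 92.4
[279.67633785 318.56100958]
```

View pics/w4.png

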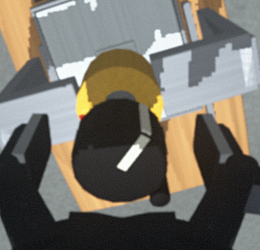

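Run:
```python
from h import *
p=np.load("fit.npy"); xy=[.5498,.0677]
a=at("wrist",(280,318),.1865)[:2]; b=at("wrist",(301,295),.1865)[:2]; v=b-a
print("mark",np.degrees(np.arctan2(v[1],v[0])-p[2])%360,np.linalg.norm(v)); 
z=.2222
robot.move_pose(xy+[z],[180,0,1]); robot.move_pose(xy+[z],[180,0,-89]); st("pos")
robot.set_gripper(.03); st("grip")
for k in range(3):
    turn(xy,z,-89-65*k,-65,2); z-=.01*65/360; st("k%d"%k)
robot.pause(.3); st("end")
b=robot.grab_frame("wrist"); s=robot.grab_frame("scene")
u,v=np.int32(proj("scene",W(0,0,p)+[.185]))
s=cv2.resize(s[v-25:v+35,u-25:u+25],(350,420),interpolation=cv2.INTER_CUBIC)
cv2.imwrite("pics/fin.png",np.hstack([s,cv2.resize(b[170:380,180:390],(420,420))]))
```

```text
mark 307.4285479099295 0.013605002085948717
pos t27.7 F [ 1.2  0.1 -0.2] M [-0.02 -0.02 -0.01] w0.0703 g0 pos [0.5498 0.0677 0.2222] j6 -97.5
grip t28.1 F [-1.  -0.6  3.3] M [-0.02  0.26  0.02] w0.0392 g60 pos [0.5498 0.0677 0.2224] j6 -97.5
k0 t29.3 F [-4.1  1.6  6.5] M [0.45 1.   0.02] w0.0388 g60 pos [0.5496 0.068  0.2207] j6 -32.7
k1 t30.5 F [-3.4  2.7  6. ] M [ 0.68  1.02 -0.02] w0.0390 g60 pos [0.5497 0.0682 0.219 ] j6 32.3
k2 t31.7 F [-2.9  3.2  5.5] M [ 0.82  0.91 -0.03] w0.0389 g60 pos [0.5497 0.0682 0.2172] j6 97.3
end t32.0 F [-3.5  2.8  5.8] M [ 0.85  0.83 -0.07] w0.0388 g60 pos [0.5497 0.0682 0.2171] j6 97.3
```

View pics/fin.png

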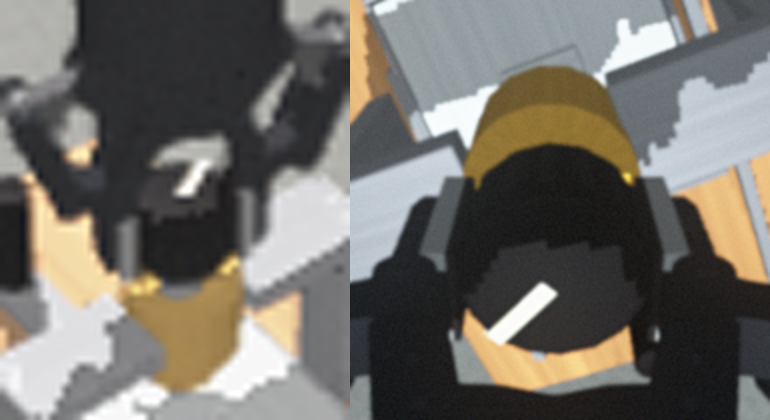

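Run:
```python
from h import *
p=np.load("fit.npy")
a=at("wrist",(281,314.5),.181)[:2]; b=at("wrist",(249,342),.181)[:2]; v=b-a
print("mark",np.degrees(np.arctan2(v[1],v[0])-p[2])%360,np.linalg.norm(v))
for n,uv in (("wrist",(283,300)),): print(at(n,uv,.181))
```

```text
mark 116.56970067669218 0.02008005623040025
[0.55306651 0.07651103 0.181     ]
```

```bash
python3 -c "
from h import *
print(robot.job_done())"
```

```text
the job is handed in; nothing more can be done
None
```

The job is handed in, with no verdict returned: the mould is home, and the screw was turned back past the lip, dropped about 10 mm, then turned clockwise about 385° (a little over one turn, to centre its depth at an estimated 62 mm below the lip), and is still gripped.

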